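# Lower the hold-down pad onto the yellow reel spool

### The job

On the repair desk stand two identical fishing-reel spool stands, one holding a yellow spool and one a blue spool. Push the red lever on the head of the yellow spool's stand all the way down to its stop, so that the rubber pad presses on the yellow spool, and let go of it. Leave the lever of the blue spool's stand as it is.

Things in the scene. Friction and masses are not known exactly. Their poses are not given: they have to be found in the camera images.
- lever_yellow (a joint): Angle (rad) of the red-ended lever on the head of the stand with the YELLOW spool: 0 = fully up (points 0.6 rad above level); grows as its free end goes down; 1.1 = bottom stop (0.5 rad below level). Starts at 0 to 0.25. Hinge friction (about 1.5 N at the tip) holds it where it is left. It drives the rubber pad 17 mm down onto the spool.
- lever_yellow_tip (a point): Centre of the red paddle at the free end of the YELLOW stand's lever, 70 mm from the hinge axis. Paddle 30 mm long, 24 mm wide, 8 mm thick (faces 4 mm off this point). It swings in the upright plane through the hinge point and itself, from 210 mm above the desk at the top to 136 mm at the bottom. Moves with the lever.
- lever_yellow_hinge (a point): Hinge of the YELLOW stand's lever, 170 mm above the desk. Axes: -x level out of the head, the way the lever points; y the hinge axis; z up. The grey head (30 mm wide, top at 185 mm, pad rod in it up to 195 mm) lies 10 to 140 mm behind it, the spool (90 mm across) under the head; under the lever only the 16 mm high base plate, which ends 35 mm ahead of the hinge. Fixed to the desk.
- lever_blue_tip (a point): Centre of the red paddle of the other, identical stand, the one with the BLUE spool. Its lever may start anywhere between up and down; do not move it.
Things that resemble listed ones, but are neither listed nor needed, are in the scene too. What is shaped like the part that bears lever_yellow but purple is not meant.

How it is judged:
At the end, for the whole second after the job is handed in: The yellow stand's lever is within 0.18 rad (10 degrees) of its bottom stop and the blue stand's lever tip is within 15 mm of where it began (value of joint lever_yellow above 0.92 rad and distance of lever_blue_tip from where it was at the start of the episode below 0.015 m); the robot touches nothing.
It fails at once if the blue stand's lever is moved by more than 15 mm at its tip (distance of lever_blue_tip from where it was at the start of the episode above 0.015 m).
It also fails if it takes over 29 s, if anything falls off the work surface, if the arm or the gripper's body presses on something with over 40 N, if the wrist force passes 120 N, or if a joint passes its speed limit or range.

### The arm

A 7-joint arm with a two-finger parallel gripper is mounted at the origin on the work surface. World frame = base frame: x ahead of the robot, y to its left, z up, the work surface at z = 0. Lengths are in m, angles in rad, forces in N, time in s.
With the tool pointing down it reaches from about 0.4 to 0.875 m from the base axis. Payload 19.3 kg.
Tool frame: the origin (TCP) lies on the centre line of the jaws, within the pads' length; the fingertips stand 8 mm ahead of it and the grasp point (between the pads) lies 11 mm behind it (bot.tip_extent is the distance from the TCP to the fingertips, in m); x points along the fingers, y is the direction in which the jaws open and shut, and the axes are right-handed (so a half turn about x gives the same grasp; the last joint's range is limited). The gripper opens to 85 mm and grips with 20 to 120 N. Pads are 22 mm wide; open, the fingers measure 114 mm over their backs; the gripper's body (76 mm by 85 mm) begins 54 mm behind the grasp point. The pads swing forward as they close: fully open they stand 13 mm farther back than shut.
Start: joints at [1.107, 0.521, -0.036, 1.599, 0.021, 1.021, -0.113], TCP at [0.24, -0.577, 0.201] pointing down, gripper open.
Joint ranges: [-2.91, 2.91], [-0.3, 2.13], [-1.5, 1.42], [0.17, 2.43], [-1.26, 4.41], [0.16, 1.93], [-2.52, 2.52]. Speed limits (rad/s): [1.89, 1.89, 2.39, 2.39, 3.01, 3.01, 3.01].

### API

Orientations are given as [roll, pitch, yaw] about the fixed x, y, z axes, in that order (R = Rz(yaw) Ry(pitch) Rx(roll)).
In Python, from workcell import sensors, imaging, order, bot gives the robot as it stands.
- The arm moves only by the tool arm_command, never from a script. Its argument "commands" is a list of rows, each an object of numbers: "dx", "dy", "dz": the shift along the tool's x, y, z in cm; "twist": the turn about the tool's x in rad. A call has 1 to 12 rows; each row is the pose to reach, as a shift and turn from the pose measured when the call began, along the tool's axes at that moment; what a row does not reach only later rows make up. A row lasts 1/12 s, in which the tool goes at most 41.7 mm and 7.16 degrees, less where a joint would pass 70% of its speed; a pose out of reach is approached as far as the arm can. A call with a gripper value outside its range is refused whole. "grip" is the closure, from -1 (fully open) to 1 (shut), set as the call begins (left out, the last holds). The fingers move at their own pace and stop on an object; "squeeze" is the grip in N (left out, the last holds). Time passes only in rows, so rows that repeat a pose let the fingers close. It gives the time, the measured TCP pose, the force and the opening at its end, in the units of the state.
- sensors.observe(): the state, without advancing time (a new reading comes with each control period).
- imaging.grab_frame(name): name is "side" or "top"; returns the picture (400x640x3 uint8, red, green, blue); there is no depth.
- imaging.camera_info(name): a dict with "fx", "fy", "cx", "cy" (pixels), "origin" and "attitude" of the camera in the world. Camera axes: x right, y down, z forward; pixel columns grow to the right and rows downward; lengths in m; the calibration is good to about 2 mm. A picture is of the moment at which its call begins. camera_info takes no time and is no camera call.
- order.job_done(): hands the job in, once; it reports no verdict.
The state is a dict: "clock": time; "qpos": joint angles; "qd": joint speeds; "joint_efforts": joint torques, N m; "position": TCP position; "tool_rot": TCP orientation; "force": force on the tool from outside, world axes, zero at the start; "moment": the same for the moment, N m; "grip_width": finger opening in m.
Only numpy, scipy, OpenCV 4.12 (cv2) and the standard library are available. Lean on these libraries where they do the work, as an engineer would, in place of code of your own. Each camera call takes 0.05 s, during which the arm holds its last target.

## Working session

There is one attempt and no reset: what is moved stays moved. The work goes in short steps, Python scripts to look and compute and a tool call to move; the robot and the scene stay as the last step left them, time stands still between calls to the robot, and variables do not carry over. Pictures are saved under pics/ and viewed, and the job is handed in when it is done.

Besides the shell and the picture viewer there is one more tool, called after "Emit:" by a JSON object that holds its "fn" and its "kwargs", one argument or row to a line. arm_command: Moves the arm, as the interface text tells. Its arguments: {"type":"object","properties":{"commands":{"type":"array"},"grip":{"type":"number"},"squeeze":{"type":"number"}},"required":["commands"]}

```bash
mkdir -p pics; python3 - <<'E'
from workcell import sensors, imaging, order, bot
import cv2
s=sensors.observe()
for k in("clock","position","tool_rot","force","grip_width"):print(k,s[k])
for n in("side","top"):
    im=imaging.grab_frame(n);cv2.imwrite(f"pics/{n}0.png",im[:,:,::-1]);print(n,imaging.camera_info(n))
E
```

```text
clock 0.0
position [ 0.23962045 -0.576798    0.20089706]
tool_rot [-1.49534861  1.56953741  2.0399996 ]
force [ 0.75167477  0.82712271 -0.0430918 ]
grip_width 0.08515653699857345
side {'fx': 435.2665947481352, 'fy': 435.2665947481352, 'cx': 316.9487030073409, 'cy': 191.1346123121197, 'origin': array([ 0.46431647, -0.62809733,  0.81314591]), 'attitude': array([-2.39621431, -0.01712698,  0.01933325])}
top {'fx': 498.4394932618682, 'fy': 498.4394932618682, 'cx': 330.0881075193451, 'cy': 195.32211162550553, 'origin': array([0.32815905, 0.0156927 , 1.13632579]), 'attitude': array([-3.00324092, -0.02938777, -1.5453765 ])}
```

View pics/side0.png

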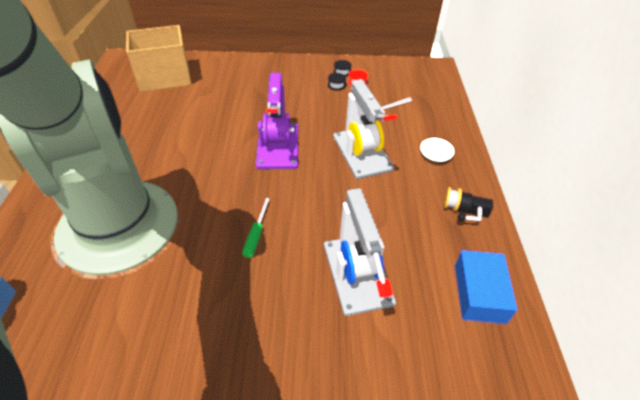

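View pics/top0.png

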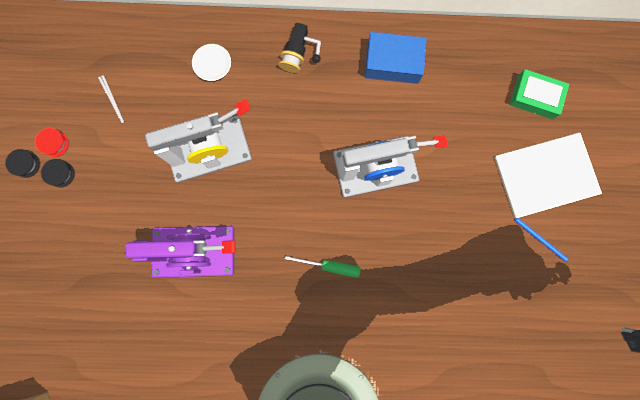

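The top view shows the yellow stand's paddle at about (243,107), the blue stand's at (440,142) and the purple decoy's at (228,247). In the side view the yellow paddle is at about (390,117) and the blue at (384,288). Next I triangulate them.

```bash
cat > h.py <<'E'
import numpy as np,cv2
from scipy.spatial.transform import Rotation as R
from workcell import sensors, imaging, order, bot
def ray(n,u,v):
    c=imaging.camera_info(n);d=np.array([(u-c["cx"])/c["fx"],(v-c["cy"])/c["fy"],1.])
    d=R.from_euler("xyz",c["attitude"]).as_matrix()@d
    return np.array(c["origin"]),d/np.linalg.norm(d)
def plane(n,u,v,z):
    o,d=ray(n,u,v);return o+d*(z-o[2])/d[2]
def tri(a,b):
    o1,d1=ray("top",*a);o2,d2=ray("side",*b)
    t=np.linalg.lstsq(np.c_[d1,-d2],o2-o1,rcond=None)[0]
    p=o1+d1*t[0];q=o2+d2*t[1];return (p+q)/2,np.linalg.norm(p-q)
def proj(n,P):
    c=imaging.camera_info(n);p=R.from_euler("xyz",c["attitude"]).as_matrix().T@(np.array(P)-c["origin"])
    return c["fx"]*p[0]/p[2]+c["cx"],c["fy"]*p[1]/p[2]+c["cy"]
def reds(im):
    h=cv2.cvtColor(im,cv2.COLOR_RGB2HSV)
    m=(((h[...,0]<5)|(h[...,0]>175))&(h[...,1]>190)&(h[...,2]>110)).astype(np.uint8)
    n,_,st,ce=cv2.connectedComponentsWithStats(m)
    return [(ce[i].round(1),st[i]) for i in range(1,n) if st[i][4]>12]
E
python3 - <<'E'
from h import *
for n in("top","side"):
    im=cv2.imread(f"pics/{n}0.png")[:,:,::-1].copy();print(n,reds(im))
    b={"top":(120,70,140,120),"side":(310,60,120,120)}[n];x,y,w,h=b
    cv2.imwrite(f"pics/{n}c.png",cv2.resize(im[y:y+h,x:x+w,::-1],None,fx=5,fy=5,interpolation=cv2.INTER_CUBIC))
E
```

```text
top [(array([242.5, 106.7]), array([235,  99,  15,  17, 159], dtype=int32)), (array([ 50.7, 141.8]), array([ 35, 128,  33,  29, 697], dtype=int32)), (array([440.9, 141.2]), array([433, 135,  15,  13, 125], dtype=int32)), (array([227.6, 246.5]), array([222, 241,  13,  12, 128], dtype=int32))]
side [(array([357.4,  74.9]), array([348,  70,  20,  15, 157], dtype=int32)), (array([271.3, 110.7]), array([266, 109,  11,   4,  26], dtype=int32)), (array([390.3, 117.1]), array([384, 115,  13,   5,  47], dtype=int32)), (array([384.8, 288.5]), array([378, 279,  15,  18, 165], dtype=int32))]
```

```bash
python3 - <<'E'
from h import *
for a,b in(((243,107),(390.5,117)),((440,142),(384,288))):print(tri(a,b))
E
```

```text
(array([0.62464697, 0.16311169, 0.20848829]), np.float64(0.0010867703928568488))
(array([ 0.58536127, -0.23380566,  0.14081412]), np.float64(0.00035884056996325094))
```

View pics/topc.png

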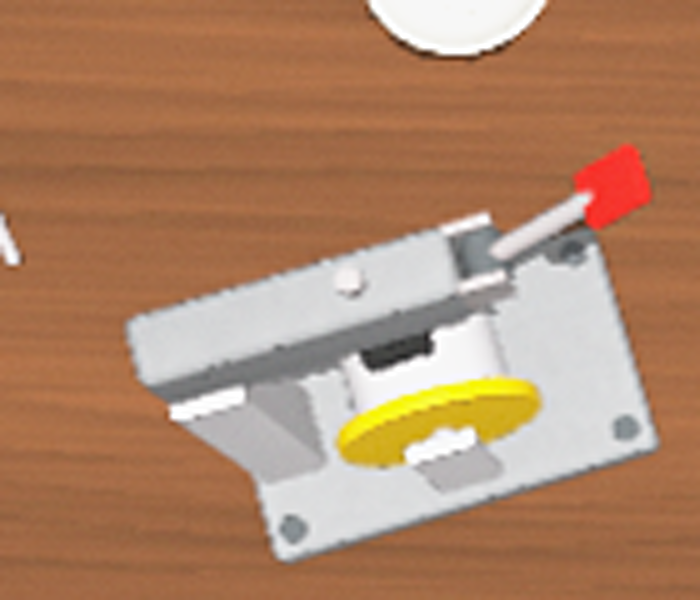

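View pics/sidec.png

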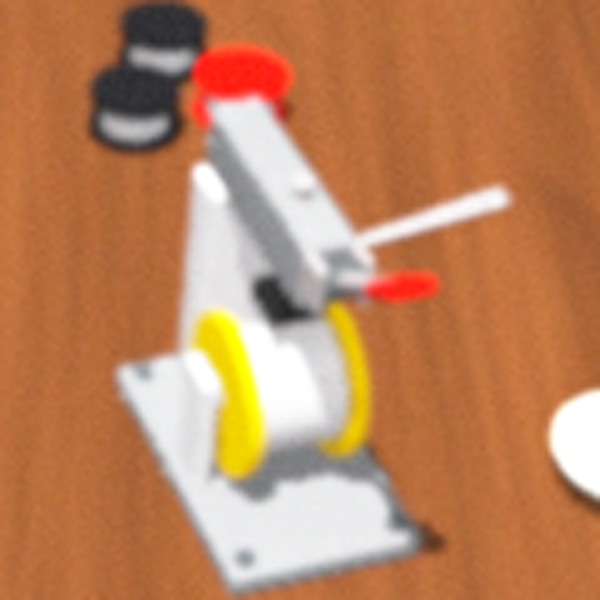

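```bash
python3 - <<'E'
from h import *
P=lambda u,v,z:plane("top",120+u/5,70+v/5,z)[:2]
a=P(130,320,.185);b=P(445,229,.185);c=P(150,384,.185);d=P(455,292,.185)
for p,q in((a,b),(c,d)):
    e=q-p;print(p,q,np.arctan2(e[1],e[0]),np.linalg.norm(e))
print("width",np.linalg.norm(a-c))
# base plate long edge
p=P(285,562,.016);q=P(657,445,.016);e=q-p;print("base",np.arctan2(e[1],e[0]))
e=(b+d-a-c);e/=np.linalg.norm(e);tip=np.array([.6246,.1631])
print("dir",e,"hinge from tip",tip-e*.07*np.cos(.58), "lateral of tip vs head centre",np.cross(e,tip-(b+d)/2), "along",e@(tip-(b+d)/2), (b+d)/2)
s=sensors.observe();print(R.from_euler("xyz",s["tool_rot"]).as_matrix().round(3))
E
```

```text
[0.5708693  0.35125692] [0.61144516 0.23209615] -1.2425975862799987 0.12587965667234807
[0.54575375 0.34168307] [0.58623865 0.2267353 ] -1.2321606354633936 0.12186885638540555
width 0.02687842501116865
base -1.2259549096045497
dir [ 0.32719413 -0.94495714] hinge from tip [0.605442   0.21842949] lateral of tip vs head centre 0.0026421814585006753 along 0.07109341593693046 [0.5988419  0.22941572]
[[-0.     0.384 -0.923]
 [ 0.001 -0.923 -0.384]
 [-1.    -0.001  0.   ]]<stdin>:10: DeprecationWarning: Arrays of 2-dimensional vectors are deprecated. Use arrays of 3-dimensional vectors instead. (deprecated in NumPy 2.0)
```

The triangulated yellow tip is (0.625, 0.163, 0.2085), so the lever is almost fully up. The head's direction fits both its own edges and the base plate, and the tool's y axis already lies along the lever. I'll shut the fingers, rise and cross over.

Emit:
{"fn": "arm_command", "kwargs": {
  "commands": [
    {"dx":-3},
    {"dx":-6},
    {"dx":-9},
    {"dx":-12,"dy":-1,"dz":-1.2},
    {"dx":-12,"dy":-3,"dz":-3.6},
    {"dx":-12,"dy":-5,"dz":-6},
    {"dx":-12,"dy":-7.2,"dz":-8.7},
    {"dx":-12,"dy":-9.4,"dz":-11.4},
    {"dx":-12,"dy":-11.6,"dz":-14},
    {"dx":-12,"dy":-13.8,"dz":-16.7},
    {"dx":-12,"dy":-16,"dz":-19.3},
    {"dx":-12,"dy":-18,"dz":-21.7}
  ],
  "grip": 1
}}

```text
validation failed for argument at $.co...
```

Emit:
{"fn": "arm_command", "kwargs": {
  "commands": [
    {"dx":-3.0,"dy":0.0,"dz":0.0,"twist":0.0},
    {"dx":-6.0,"dy":0.0,"dz":0.0,"twist":0.0},
    {"dx":-9.0,"dy":0.0,"dz":0.0,"twist":0.0},
    {"dx":-12.0,"dy":-1.0,"dz":-1.2,"twist":0.0},
    {"dx":-12.0,"dy":-3.0,"dz":-3.6,"twist":0.0},
    {"dx":-12.0,"dy":-5.0,"dz":-6.0,"twist":0.0},
    {"dx":-12.0,"dy":-7.2,"dz":-8.7,"twist":0.0},
    {"dx":-12.0,"dy":-9.4,"dz":-11.4,"twist":0.0},
    {"dx":-12.0,"dy":-11.6,"dz":-14.0,"twist":0.0},
    {"dx":-12.0,"dy":-13.8,"dz":-16.7,"twist":0.0},
    {"dx":-12.0,"dy":-16.0,"dz":-19.3,"twist":0.0},
    {"dx":-12.0,"dy":-18.0,"dz":-21.7,"twist":0.0}
  ],
  "grip": 1
}}

```text
clock: 1.1
position: [0.3715, -0.3255, 0.3211]
tool_rot: [-1.42, 1.57, 2.116]
force: [0.8, -1.0, 0.3]
grip_width: -0.0004
```

Emit:
{"fn": "arm_command", "kwargs": {
  "commands": [
    {"dx":0.0,"dy":-2.2,"dz":-2.7,"twist":0.0},
    {"dx":0.0,"dy":-4.4,"dz":-5.4,"twist":0.0},
    {"dx":0.0,"dy":-6.6,"dz":-8.1,"twist":0.0},
    {"dx":0.0,"dy":-8.8,"dz":-10.8,"twist":0.0},
    {"dx":0.0,"dy":-11.0,"dz":-13.4,"twist":0.0},
    {"dx":0.0,"dy":-13.2,"dz":-16.0,"twist":0.0},
    {"dx":0.0,"dy":-15.4,"dz":-18.7,"twist":0.0},
    {"dx":0.0,"dy":-17.6,"dz":-21.4,"twist":0.0},
    {"dx":0.0,"dy":-19.8,"dz":-24.1,"twist":0.0},
    {"dx":0.0,"dy":-22.0,"dz":-26.8,"twist":0.0},
    {"dx":0.0,"dy":-24.2,"dz":-29.5,"twist":0.0},
    {"dx":0.0,"dy":-26.0,"dz":-31.5,"twist":0.0}
  ]
}}

```text
clock: 2.1
position: [0.5632, 0.0382, 0.321]
tool_rot: [-1.408, 1.569, 2.129]
force: [-0.0, 0.0, -0.2]
grip_width: 0.0
```

```bash
cat > go.py <<'E'
from h import *
import sys
s=sensors.observe();M=R.from_euler("xyz",s["tool_rot"]).as_matrix()
t=np.array([float(a) for a in sys.argv[1:4]])
print(s["clock"],s["position"].round(4),s["force"],"cm",(M.T@(t-s["position"])*100).round(2));print(M.round(3))
E
python3 go.py .6264 .1579 .26
```

```text
2.1 [0.5632 0.0382 0.321 ] [-0.00785775  0.03270789 -0.22772712] cm [  6.11  -8.6  -10.45]
[[-0.001  0.385 -0.923]
 [ 0.002 -0.923 -0.385]
 [-1.    -0.002  0.   ]]
```

Emit:
{"fn": "arm_command", "kwargs": {
  "commands": [
    {"dx":0.0,"dy":-2.0,"dz":-2.5,"twist":0.0},
    {"dx":0.0,"dy":-4.0,"dz":-5.0,"twist":0.0},
    {"dx":0.0,"dy":-6.2,"dz":-7.5,"twist":0.0},
    {"dx":0.0,"dy":-8.0,"dz":-9.7,"twist":0.0},
    {"dx":0.0,"dy":-8.6,"dz":-10.5,"twist":0.0},
    {"dx":2.0,"dy":-8.6,"dz":-10.5,"twist":0.0},
    {"dx":4.0,"dy":-8.6,"dz":-10.5,"twist":0.0},
    {"dx":6.0,"dy":-8.6,"dz":-10.5,"twist":0.0},
    {"dx":7.0,"dy":-8.6,"dz":-10.5,"twist":0.0},
    {"dx":7.0,"dy":-8.6,"dz":-10.5,"twist":0.0}
  ]
}}

```text
clock: 2.93
position: [0.6259, 0.1575, 0.2489]
tool_rot: [-0.504, 1.566, 3.033]
force: [-0.2, -0.3, 1.6]
grip_width: 0.0001
```

```bash
python3 go.py .6264 .1579 .16; python3 - <<'E'
from h import *
p=np.array(sensors.observe()["position"])+[0,0,-bot.tip_extent]
for n in("side","top"):
    im=imaging.grab_frame(n);u,v=map(int,proj(n,p));print(n,u,v,reds(im))
    c=im[max(v-50,0):v+50,u-60:u+60,::-1];cv2.imwrite(f"pics/{n}1.png",cv2.resize(c,None,fx=5,fy=5))
E
```

```text
2.9333 [0.6259 0.1575 0.2489] [-0.15191076 -0.3254387   1.56624838] cm [ 8.89 -0.   -0.1 ]
[[-0.004  0.385 -0.923]
 [ 0.    -0.923 -0.385]
 [-1.    -0.002  0.004]]
side 393 106 [(array([357.3,  74.9]), array([348,  70,  20,  15, 158], dtype=int32)), (array([271.5, 110.5]), array([267, 110,  10,   2,  20], dtype=int32)), (array([390.4, 117.2]), array([384, 115,  13,   5,  49], dtype=int32)), (array([384.7, 288.5]), array([378, 278,  14,  19, 162], dtype=int32))]
top 243 100 [(array([ 50.6, 141.8]), array([ 35, 128,  33,  29, 697], dtype=int32)), (array([440.9, 141.1]), array([433, 135,  15,  13, 125], dtype=int32)), (array([228.1, 246.5]), array([222, 241,  13,  12, 141], dtype=int32))]
```

View pics/side1.png

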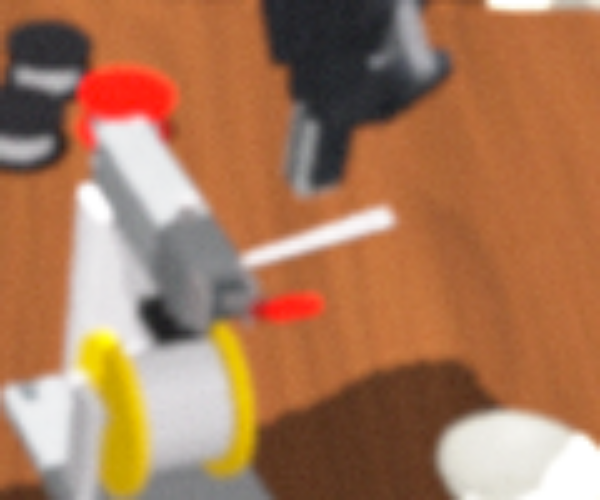

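View pics/top1.png

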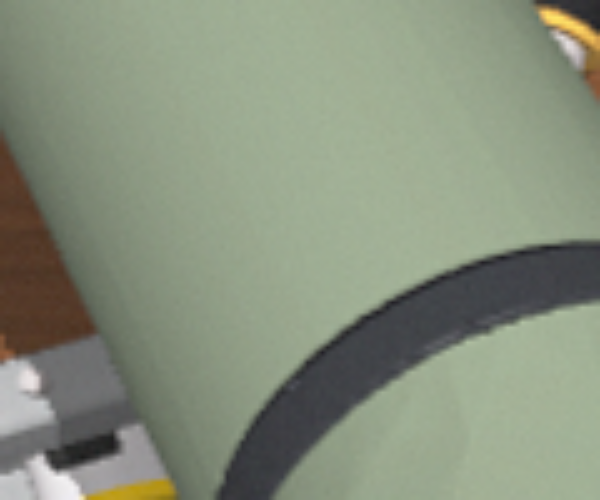

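The paddle is unmoved and in view at about (390,117). The visible fingertip is at about (396,94), some 12 px above where the reported TCP projects, (393,106). I'll check that gap before pushing.

```bash
python3 - <<'E'
from h import *
print({k:getattr(bot,k) for k in dir(bot) if k[0]!="_"})
s=sensors.observe();p=s["position"];print(s["clock"],p,s["grip_width"],s["qd"])
im=imaging.grab_frame("side").copy()
big=cv2.resize(im[0:200,290:500,::-1],None,fx=3,fy=3)
for k in(-.11,-.073,0,.008):
    u,v=proj("side",p-[0,0,k]);print(k,u,v);cv2.drawMarker(big,(int((u-290)*3),int(v*3)),(0,255,0),0,10)
cv2.imwrite("pics/side2.png",big)
E
```

```text
{'IKError': <class 'workcell.IKError'>, 'tip_extent': 0.008}
3.0333 [0.62702849 0.15802694 0.25171629] -0.00021601466784811792 [-0.00019604 -0.01517928 -0.00361661 -0.01513235 -0.00102146  0.00263738
  0.00170685]
-0.11 402.56650614141876 56.73734144579362
-0.073 399.6481715101618 73.07611062284637
0 394.3824431250406 102.55714398758171
0.008 393.84146767239474 105.58588269237687
```

View pics/side2.png

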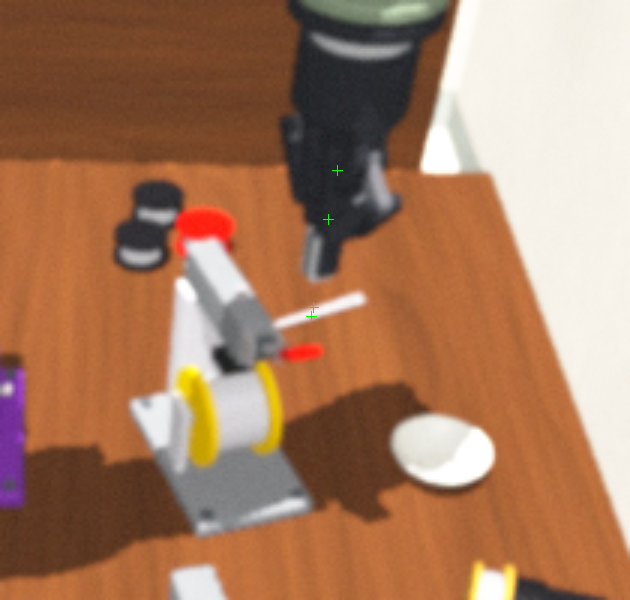

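```bash
python3 - <<'E'
from h import *
print(proj("top",[0,0,0]),proj("side",[0,0,0]))
for z in (.19,.2,.25,.27,.31):print(z,proj("top",[.2396,-.5768,z]))
im=cv2.imread("pics/top0.png");cv2.imwrite("pics/t3.png",cv2.resize(im[280:400,520:640],None,fx=5,fy=5))
# fingertip seen at side (395,93): where for z or y alternatives
for z in(.2437,.255,.27,.275,.28):print(z,plane("side",395,93,z))
E
```

```text
(np.float64(318.0664347707754), np.float64(417.7887537460829)) (np.float64(118.84514543603964), np.float64(224.3519923206866))
0.19 (np.float64(628.1602254952877), np.float64(320.19832271673107))
0.2 (np.float64(631.4912744787805), np.float64(320.78893648059693))
0.25 (np.float64(649.2703034868365), np.float64(323.94125855462335))
0.27 (np.float64(656.9546134680844), np.float64(325.3037300352971))
0.31 (np.float64(673.4352351154658), np.float64(328.225837164386))
0.2437 [0.63444238 0.20569323 0.2437    ]
0.255 [0.63106643 0.18914762 0.255     ]
0.27 [0.62658507 0.16718441 0.27      ]
0.275 [0.62509129 0.15986334 0.275     ]
0.28 [0.62359751 0.15254227 0.28      ]
```

View pics/t3.png

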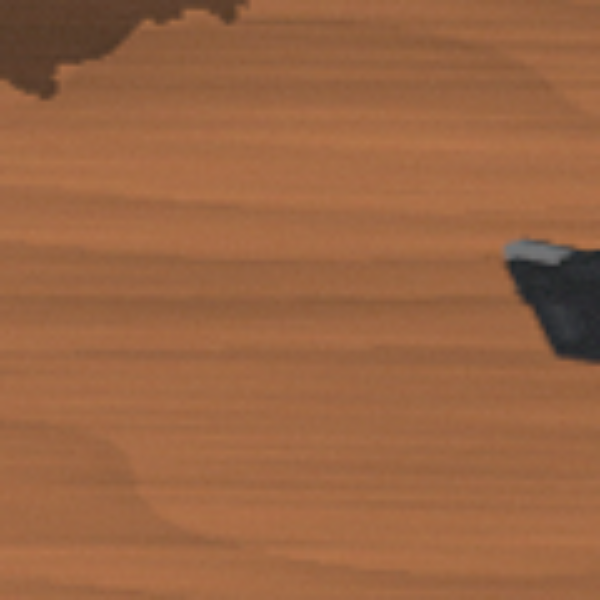

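The gap is purely vertical: casting the ray to the reported xy puts the fingertip about 30 mm higher than claimed, and the start picture shows the same. The xy agrees within 3 mm, so I'll descend in small steps, checking force and pictures.

Emit:
{"fn": "arm_command", "kwargs": {
  "commands": [
    {"dx":1.0,"dy":0.0,"dz":0.0,"twist":0.0},
    {"dx":2.0,"dy":0.0,"dz":0.0,"twist":0.0},
    {"dx":3.0,"dy":0.0,"dz":0.0,"twist":0.0},
    {"dx":4.0,"dy":0.0,"dz":0.0,"twist":0.0},
    {"dx":5.0,"dy":0.0,"dz":0.0,"twist":0.0},
    {"dx":5.0,"dy":0.0,"dz":0.0,"twist":0.0},
    {"dx":5.0,"dy":0.0,"dz":0.0,"twist":0.0}
  ]
}}

```text
clock: 3.67
position: [0.627, 0.1583, 0.2016]
tool_rot: [-1.455, 1.569, 2.082]
force: [-0.2, 0.4, 1.2]
grip_width: -0.0
```

```bash
cat > look.py <<'E'
from h import *
import sys
s=sensors.observe();p=s["position"];print(s["clock"],p,s["force"])
im=imaging.grab_frame("side").copy();print(reds(im))
big=cv2.resize(im[20:200,290:500,::-1],None,fx=3,fy=3)
cv2.imwrite(f"pics/{sys.argv[1]}.png",big)
E
python3 look.py a1
```

```text
3.6667 [0.62704461 0.15826492 0.20159383] [-0.23760711  0.39921575  1.22874701]
[(array([357.7,  74.5]), array([348,  70,  20,  13, 149], dtype=int32)), (array([271.5, 110.5]), array([267, 110,  10,   2,  20], dtype=int32)), (array([390.1, 117.3]), array([384, 115,  13,   5,  42], dtype=int32)), (array([384.8, 288.4]), array([378, 279,  14,  18, 165], dtype=int32))]
```

View pics/a1.png

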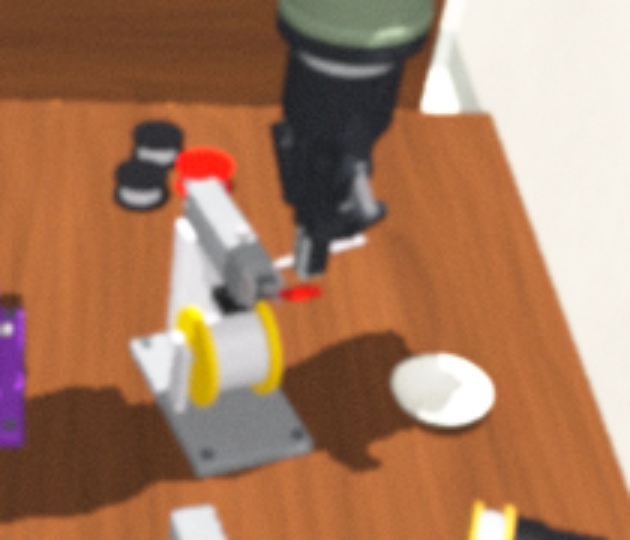

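The fingertip, at about (393,112), is just above the still untouched paddle at (390,117), so it really is about 25–30 mm higher than stated. I'll continue down.

Emit:
{"fn": "arm_command", "kwargs": {
  "commands": [
    {"dx":0.8,"dy":0.0,"dz":0.0,"twist":0.0},
    {"dx":1.6,"dy":0.0,"dz":0.0,"twist":0.0},
    {"dx":2.4,"dy":0.0,"dz":0.0,"twist":0.0},
    {"dx":3.2,"dy":0.0,"dz":0.0,"twist":0.0},
    {"dx":4.0,"dy":0.0,"dz":0.0,"twist":0.0},
    {"dx":4.0,"dy":0.0,"dz":0.0,"twist":0.0},
    {"dx":4.0,"dy":0.0,"dz":0.0,"twist":0.0}
  ]
}}

```text
clock: 4.3
position: [0.627, 0.1584, 0.1616]
tool_rot: [-1.449, 1.569, 2.088]
force: [-0.3, 0.0, 1.2]
grip_width: 0.0003
```

```bash
python3 look.py a2
```

```text
4.3 [0.627041   0.15844045 0.16162302] [-0.29851172  0.0315851   1.21625595]
[(array([357.3,  74.9]), array([348,  70,  19,  15, 156], dtype=int32)), (array([271.3, 110.5]), array([267, 110,  10,   2,  19], dtype=int32)), (array([390.3, 129.1]), array([384, 126,  13,   7,  59], dtype=int32)), (array([384.8, 288.5]), array([378, 279,  15,  18, 165], dtype=int32))]
```

View pics/a2.png

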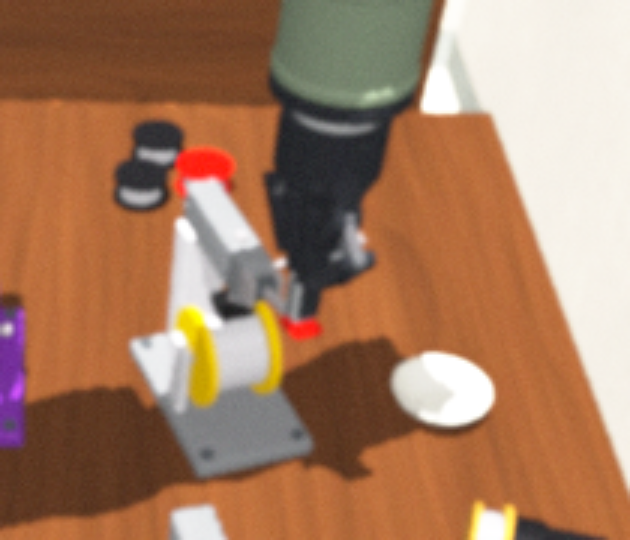

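The lever is going down: the paddle moved from row 117 to 129, and the finger sits on it. I'll continue.

Emit:
{"fn": "arm_command", "kwargs": {
  "commands": [
    {"dx":0.6,"dy":0.0,"dz":0.0,"twist":0.0},
    {"dx":1.2,"dy":0.0,"dz":0.0,"twist":0.0},
    {"dx":1.8,"dy":0.0,"dz":0.0,"twist":0.0},
    {"dx":2.4,"dy":0.0,"dz":0.0,"twist":0.0},
    {"dx":3.0,"dy":0.0,"dz":0.0,"twist":0.0},
    {"dx":3.0,"dy":0.0,"dz":0.0,"twist":0.0},
    {"dx":3.0,"dy":0.0,"dz":0.0,"twist":0.0}
  ]
}}

```text
clock: 4.93
position: [0.6269, 0.1587, 0.1316]
tool_rot: [-1.33, 1.568, 2.207]
force: [-0.6, -0.2, 1.0]
grip_width: 0.0003
```

```bash
python3 look.py a3
```

```text
4.9333 [0.62687998 0.15866232 0.1315726 ] [-0.64322511 -0.20727568  0.99241465]
[(array([357.2,  74.9]), array([348,  70,  19,  15, 158], dtype=int32)), (array([271.5, 110.5]), array([267, 110,  10,   2,  20], dtype=int32)), (array([389.1, 140.9]), array([383, 136,  12,  10,  75], dtype=int32)), (array([384.7, 288.5]), array([378, 279,  14,  18, 163], dtype=int32))]
```

View pics/a3.png

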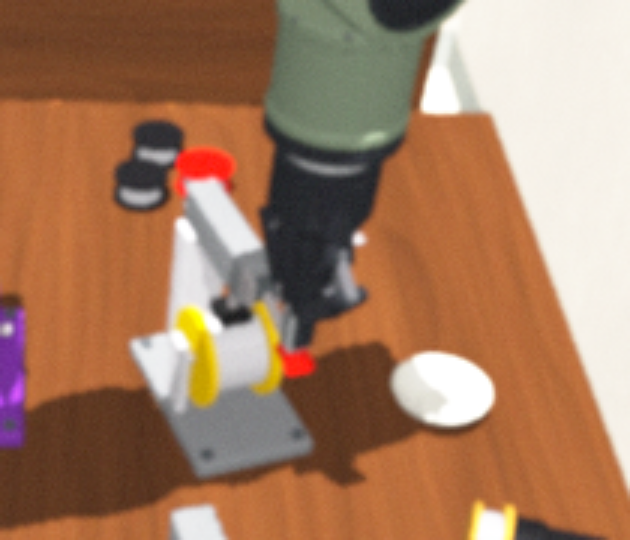

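Emit:
{"fn": "arm_command", "kwargs": {
  "commands": [
    {"dx":0.3,"dy":0.0,"dz":0.0,"twist":0.0},
    {"dx":0.6,"dy":0.0,"dz":0.0,"twist":0.0},
    {"dx":0.8,"dy":0.0,"dz":0.0,"twist":0.0},
    {"dx":0.8,"dy":0.0,"dz":0.0,"twist":0.0},
    {"dx":0.8,"dy":0.0,"dz":0.0,"twist":0.0}
  ]
}}

```text
clock: 5.4
position: [0.6269, 0.1586, 0.1238]
tool_rot: [-1.372, 1.568, 2.165]
force: [0.2, -0.8, 0.7]
grip_width: 0.0001
```

```bash
python3 look.py a4; python3 - <<'E'
from h import *
e=np.array([.33,-.944]);h=np.array([.6054,.2184])
for q in(.8,.92,1.0,1.1):
    a=.6-q;print(q,proj("side",[*(h+e*.07*np.cos(a)),.17+.07*np.sin(a)]))
E
```

```text
5.4 [0.62692951 0.15863803 0.12377495] [ 0.15945087 -0.79292706  0.67576   ]
[(array([357.4,  74.8]), array([348,  70,  20,  15, 157], dtype=int32)), (array([271.5, 110.5]), array([267, 110,  10,   2,  20], dtype=int32)), (array([388.4, 143.4]), array([383, 139,  11,   9,  64], dtype=int32)), (array([384.8, 288.6]), array([378, 279,  15,  18, 166], dtype=int32))]
0.8 (np.float64(388.93367868279654), np.float64(137.70112747896593))
0.92 (np.float64(388.0694109934469), np.float64(139.78652981012863))
1.0 (np.float64(387.41580503380754), np.float64(140.96326459655165))
1.1 (np.float64(386.5210518420779), np.float64(142.18423445740748))
```

Emit:
{"fn": "arm_command", "kwargs": {
  "commands": [
    {"dx":0.2,"dy":0.0,"dz":0.0,"twist":0.0},
    {"dx":0.4,"dy":0.0,"dz":0.0,"twist":0.0},
    {"dx":0.4,"dy":0.0,"dz":0.0,"twist":0.0},
    {"dx":0.4,"dy":0.0,"dz":0.0,"twist":0.0}
  ]
}}

```text
clock: 5.78
position: [0.6269, 0.1585, 0.1197]
tool_rot: [-1.333, 1.568, 2.204]
force: [0.5, 0.0, -0.0]
grip_width: -0.0002
```

```bash
python3 look.py a5
```

```text
5.7833 [0.62693928 0.15854886 0.11972692] [ 0.49445445  0.02004634 -0.01947518]
[(array([357.3,  74.9]), array([348,  70,  19,  15, 157], dtype=int32)), (array([271.3, 110.5]), array([267, 110,  10,   2,  19], dtype=int32)), (array([388.1, 144.6]), array([383, 141,  11,   8,  62], dtype=int32)), (array([384.8, 288.6]), array([378, 279,  15,  18, 162], dtype=int32))]
```

View pics/a5.png

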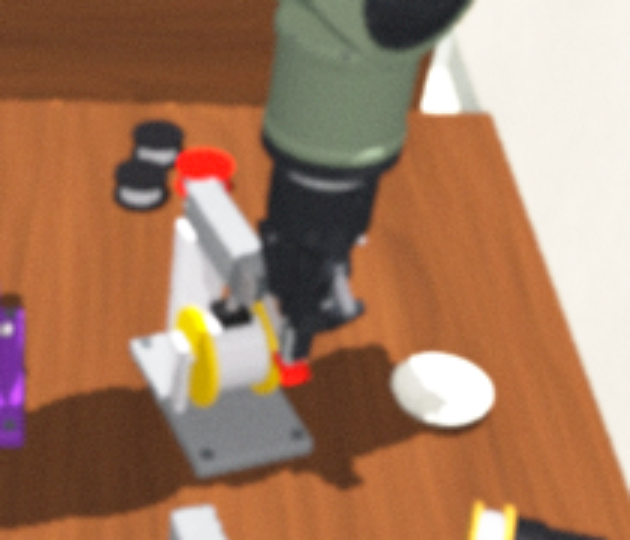

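The paddle still follows, now at about (388,145), with no stop force yet. I'll go further down.

Emit:
{"fn": "arm_command", "kwargs": {
  "commands": [
    {"dx":0.2,"dy":0.0,"dz":0.0,"twist":0.0},
    {"dx":0.4,"dy":0.0,"dz":0.0,"twist":0.0},
    {"dx":0.4,"dy":0.0,"dz":0.0,"twist":0.0},
    {"dx":0.4,"dy":0.0,"dz":0.0,"twist":0.0}
  ]
}}

```text
clock: 6.17
position: [0.6268, 0.1585, 0.1156]
tool_rot: [-1.194, 1.568, 2.343]
force: [-0.0, 0.2, 1.0]
grip_width: 0.0
```

```bash
python3 look.py a6
```

```text
6.1667 [0.62681549 0.15852257 0.11556676] [-0.01537609  0.15897002  1.00679198]
[(array([357.2,  74.9]), array([348,  70,  19,  15, 160], dtype=int32)), (array([271.5, 110.5]), array([267, 110,  10,   2,  20], dtype=int32)), (array([387.7, 145.6]), array([383, 142,  10,   8,  56], dtype=int32)), (array([384.7, 288.6]), array([378, 279,  15,  18, 163], dtype=int32))]
```

Emit:
{"fn": "arm_command", "kwargs": {
  "commands": [
    {"dx":0.2,"dy":0.0,"dz":0.0,"twist":0.0},
    {"dx":0.4,"dy":0.0,"dz":0.0,"twist":0.0},
    {"dx":0.4,"dy":0.0,"dz":0.0,"twist":0.0},
    {"dx":0.4,"dy":0.0,"dz":0.0,"twist":0.0}
  ]
}}

```text
clock: 6.55
position: [0.6272, 0.1588, 0.1128]
tool_rot: [-1.816, 1.569, 1.721]
force: [-3.5, -1.1, 16.6]
grip_width: 0.0002
```

```bash
python3 look.py a7
```

```text
6.55 [0.62724099 0.15883204 0.11277767] [-3.51744293 -1.07248025 16.58101335]
[(array([357.2,  74.9]), array([348,  70,  19,  15, 157], dtype=int32)), (array([271. , 110.5]), array([267, 110,   9,   2,  18], dtype=int32)), (array([387.5, 145.9]), array([382, 142,  11,   8,  52], dtype=int32)), (array([384.7, 288.5]), array([378, 279,  14,  18, 166], dtype=int32))]
```

View pics/a7.png

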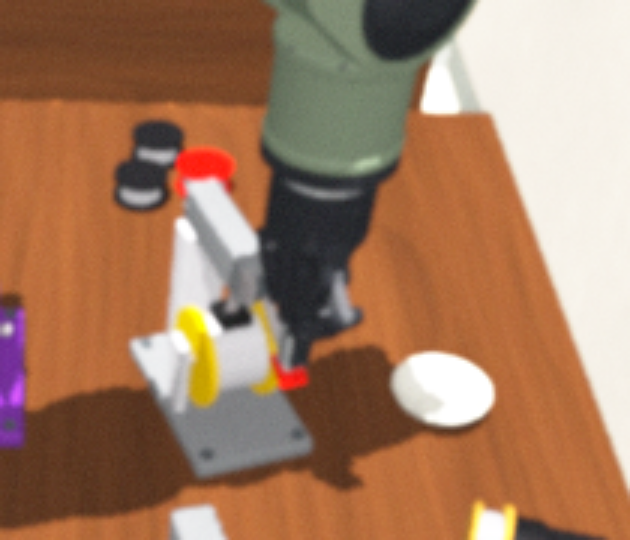

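The force jumped to 16.6 N while the paddle stopped, so this is the stop. I'll retreat straight up, then sideways to clear the views.

Emit:
{"fn": "arm_command", "kwargs": {
  "commands": [
    {"dx":-1.0,"dy":0.0,"dz":0.0,"twist":0.0},
    {"dx":-3.0,"dy":0.0,"dz":0.0,"twist":0.0},
    {"dx":-6.0,"dy":0.0,"dz":0.0,"twist":0.0},
    {"dx":-9.0,"dy":0.0,"dz":0.0,"twist":0.0},
    {"dx":-12.0,"dy":0.0,"dz":0.0,"twist":0.0},
    {"dx":-15.0,"dy":0.0,"dz":0.0,"twist":0.0},
    {"dx":-18.0,"dy":1.0,"dz":1.0,"twist":0.0},
    {"dx":-20.0,"dy":3.0,"dz":3.0,"twist":0.0},
    {"dx":-20.0,"dy":5.0,"dz":5.0,"twist":0.0},
    {"dx":-20.0,"dy":7.0,"dz":7.0,"twist":0.0},
    {"dx":-20.0,"dy":9.0,"dz":9.0,"twist":0.0},
    {"dx":-20.0,"dy":9.0,"dz":9.0,"twist":0.0}
  ]
}}

```text
clock: 7.6
position: [0.5777, 0.035, 0.3132]
tool_rot: [0.908, 1.57, -1.844]
force: [-0.3, -1.2, -0.3]
grip_width: -0.0
```

```bash
python3 look.py a8; python3 - <<'E'
from h import *
im=imaging.grab_frame("top");cv2.imwrite("pics/t8.png",im[:,:,::-1]);print(reds(im))
E
```

```text
7.6 [0.57767751 0.03502402 0.31316026] [-0.25313972 -1.1908552  -0.34552863]
[(array([357.2,  74.8]), array([348,  70,  19,  15, 154], dtype=int32)), (array([271.3, 110.5]), array([267, 110,  10,   2,  19], dtype=int32)), (array([386.5, 143. ]), array([382, 137,  10,  12,  84], dtype=int32)), (array([384.7, 288.4]), array([378, 279,  14,  18, 165], dtype=int32))]
[(array([249.2, 117.5]), array([241, 112,  16,  12, 128], dtype=int32)), (array([ 50.7, 141.8]), array([ 35, 128,  33,  29, 697], dtype=int32)), (array([440.8, 141.2]), array([433, 136,  15,  12, 124], dtype=int32)), (array([228.2, 246.5]), array([222, 241,  13,  12, 146], dtype=int32))]
```

View pics/a8.png

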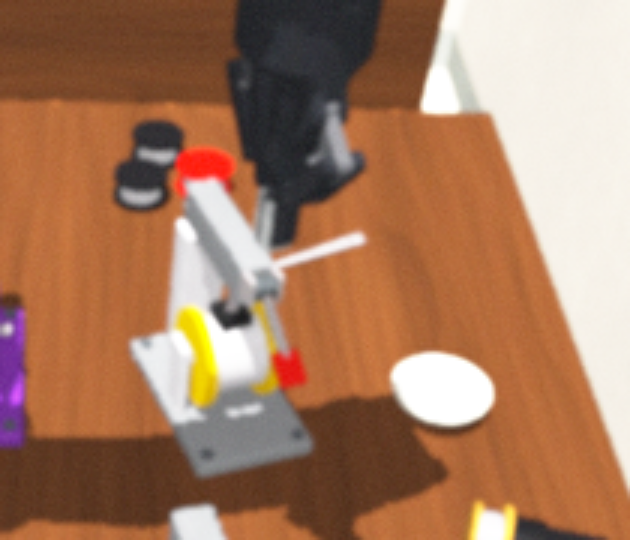

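View pics/t8.png

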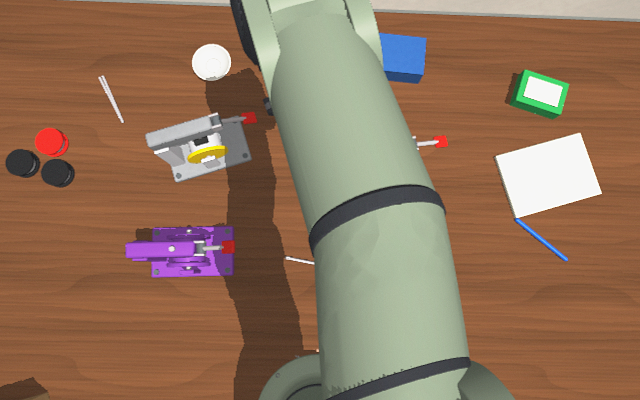

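```bash
python3 - <<'E'
from h import *
print(tri((249.2,117.5),(386.5,143)),tri((440.8,141.2),(384.7,288.4)),tri((440.9,141.2),(384.8,288.5)))
s=sensors.observe();print(s["clock"],abs(np.array(s["qd"])).max())
E
```

```text
(array([0.62609353, 0.16115278, 0.13325464]), np.float64(4.7693855960646464e-05)) (array([ 0.58655462, -0.23518909,  0.14197938]), np.float64(0.00012767045812420272)) (array([ 0.58663868, -0.23539523,  0.14197472]), np.float64(2.0158163526824283e-05))
7.7 0.03219725984827759
```

The yellow tip now stands at z = 0.133, where the stop is 0.136 within calibration error. The blue tip has moved less than 1 mm, and the arm is clear of everything.

```bash
python3 -c "
from workcell import order
print(order.job_done())"
```

```text
the job is handed in; nothing more can be done
None
```

The yellow stand's lever is down at its stop and released, and I handed the job in at about 7.7 s. I pushed its paddle with the shut fingertips until the force jumped to 16.6 N and the paddle stopped moving, then drew back up and clear.

**Last checks:**
- **Yellow lever:** after release, its tip triangulated to z = 0.133 m. The stop is at 0.136 m, which is within the camera calibration error.
- **Blue lever:** its tip moved less than 1 mm.
- **Robot:** it was well clear, about 0.31 m up, with only about 1 N of force reading.

**One disagreement:** in the pictures the fingertips stood about 25–30 mm higher than the stated tool point and `bot.tip_extent` imply, though the horizontal position agreed. I never found the cause, so I set the depth of the push from the contact force and the pictures.

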